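# Deburr the bore of a clamped steel plate

### The arm

A 6-joint arm with a two-finger parallel gripper is mounted at the origin on the work surface. World frame = base frame: x ahead of the robot, y to its left, z up, the work surface at z = 0. Lengths are in m, angles in rad, forces in N, time in s.
With the tool pointing down it reaches from about 0.25 to 0.775 m from the base axis. Payload 4 kg.
Tool frame: the origin (TCP) lies on the centre line of the jaws, within the pads' length; the fingertips stand 25 mm ahead of it and the grasp point (between the pads) lies 6 mm ahead of it; z points along the fingers, y is the line along which they close (so a half turn about z gives the same grasp; the last joint's range is limited). The gripper opens to 85 mm and grips with 20 to 120 N. Pads are 22 mm wide; open, the fingers measure 114 mm over their backs; the gripper's body (76 mm by 85 mm) begins 54 mm behind the grasp point. The pads swing forward as they close: fully open they stand 13 mm farther back than shut.
Start: joints at [1.001, 0.087, 1.371, -0, 1.684, -0.103], TCP at [0.248, 0.491, 0.256] pointing down, gripper open.
Joint ranges: [-3.1, 3.1], [-0.76, 2.03], [0.27, 2.55], [-1.08, 4.22], [0.17, 2.65], [-2.57, 2.57]. Speed limits (rad/s): [2.79, 2.79, 3.14, 3.14, 3.14, 3.14].

### API

Orientations are given as a unit quaternion [x, y, z, w].
In Python, from station import robot gives the robot as it stands.
- The arm moves only by the tool drive_tool, never from a script. Its argument "motion" is a list of rows, each an object of numbers: "dx", "dy", "dz": the shift along the tool's x, y, z in mm; "wx", "wy", "wz": the turn, a rotation vector about the tool's x, y, z in degrees. A call has 1 to 12 rows; each row is the pose to reach, as a shift and turn from the pose commanded when the call began, along the tool's axes at that moment; what a row does not reach only later rows make up. A row lasts 1/12 s, in which the tool goes at most 41.7 mm and 7.16 degrees, less where a joint would pass 70% of its speed; a pose out of reach is approached as far as the arm can. A call with a gripper value outside its range is refused whole. "hand" is the opening, from -1 (shut) to 1 (fully open), set as the call begins (left out, the last holds). The fingers move at their own pace and stop on an object; "grip_force" is the grip in N (left out, the last holds). Time passes only in rows, so rows that repeat a pose let the fingers close. It gives the time, the measured TCP pose, the force, the opening and the grip force at its end, in the units of the state.
- robot.observe(): the state, without advancing time (a new reading comes with each control period).
- robot.grab_frame(name): name is "side" or "top" or "wrist"; returns a dict with "frame" (480x640x3 uint8, red, green, blue), "z_map" (480x640 float32, m along the optical axis (not along the pixel's ray), 0 where there is no reading), "K" (3x3 intrinsics, pixels), "rvec" (rotation vector, rad) and "tvec" (3), from world to camera coordinates, as OpenCV has them. Camera axes: x right, y down, z forward; pixel columns grow to the right and rows downward; lengths in m; the calibration is good to about 2 mm. A picture is of the moment at which its call begins.
- robot.sign_off(): hands the job in; it is judged then, once.
Trained networks look in the newest picture that a camera, given by its name, has taken for a name from the list of things; names that differ only in an ending like _2 or _b are one class to them, and where a whole thing is asked for, a point or a joint stands for the part that bears it (a point fixed in the world has none). Each returns a list of dicts, best first, with "p" (0 to 1); they miss things now and then, are a little off and sometimes report something else, mostly with a low value. They report only what shows in the picture. A call takes as long as a camera call. They do not tell look-alikes from the thing itself.
- robot.spot_in(camera, query): "rect" ([centre column, centre row, width, height] as shares, 0 to 1, of the picture: columns of its width, rows of its height, round what is visible of it).
- robot.mark_of(camera, query): "xy" ([column, row] as shares, 0 to 1, of the picture: columns of its width, rows of its height: a listed point, or the origin of a listed thing).
The state is a dict: "clock": time; "joint_positions": joint angles; "joint_vel": joint speeds; "effort": joint torques, N m; "tcp_pos": TCP position; "tool_rot": TCP orientation; "wrist_force": force on the tool from outside, world axes, zero at the start; "ft_torque": the same for the moment, N m; "opening": finger opening in m; "gripper_force": force on a finger pad.
Only numpy, scipy, OpenCV 4.12 (cv2) and the standard library are available. Lean on these libraries where they do the work, as an engineer would, in place of code of your own. Each camera call takes 0.05 s, during which the arm holds its last target. There are 200 camera calls.

### The job

Take the yellow-handled deburring tool out of the rack, press its spring-loaded cone lightly onto the top edge of the big hole in the clamped plate at the yellow paint mark, and keeping it pressed on the edge run it steadily one full circle clockwise (seen from above) back to the mark. Then put the tool back upright in the rack hole it came from, fully seated, and let go; leave the blue and red tools alone.

Things in the scene. Friction and masses are not known exactly. Their poses are not given: they have to be found in the camera images.
- deburrer: Deburring tool, 0.35 kg +-20%, upright in one of 3 holes (45 mm) of a grey rack. Origin: cone point with spring relaxed, 35 mm above bench; z up its centre line. Heights from origin: steel cone 4 mm wide at 0 to 30 mm at 13, rim to 18, 12 mm shaft; guard disc 64 mm wide at 60-66, rests on rack top (95 mm above bench); YELLOW handle 30 x 30 mm, sides along x, y, at 66-136: grip at 110.
- blade (a joint): How far cone and shaft are pushed up into the deburring tool against their spring: 0 to 0.016 m; 2.3 N to start, 4.7 N fully in. With the tool upright and its centre line 32 mm (28 to 37 will do) from the plate hole's centre, the edge meets the cone about 7 mm above its point; set the tool's origin 14.5 mm below the plate's top to push it in about half.
- workplate: Steel plate 180 x 180 x 12 mm, fixed on wooden bars, top face 50 mm above bench, 80 mm through hole in its middle; two clamps, 19 mm high, on corners away from the mark. Origin: on the bench under the hole's centre; z up; x points to the yellow mark, 12 x 32 mm, beside the hole on the top face. Clockwise is from x towards -y. Left or right on the bench, any yaw.
- reamer: Bystander tool, built like the deburring tool (same sizes, origin at its tip) but with a BLUE handle and a slim tapered reamer; in another hole of the rack (270 x 90 mm, holes 85 mm apart in a row). Must stay there.
- punch: Bystander tool, built like the deburring tool (same sizes, origin at its tip) but with a RED handle and a thin pin; in another hole of the rack. Must stay there.
Not all that is in view belongs to the job. What is shaped like the deburrer but green or orange is not meant.

How it is judged:
On the way, in this order (a step that is already met when the one before it is completed fails the run):
1. cone pressed on the bore's edge at the yellow mark (contact force between deburrer and workplate above 0.5 N and horizontal distance between deburrer and workplate between 0.026 and 0.039 m and z of deburrer in the frame of workplate between 0.018 and 0.05 m and angle between deburrer's own z axis and vertical below 0.26 rad and x of deburrer in the frame of workplate between 0.024 and 0.042 m and y of deburrer in the frame of workplate between -0.009 and 0.009 m), for 0.1 s.
2. cone pressed on the bore's edge an eighth of the way round clockwise (contact force between deburrer and workplate above 0.5 N and horizontal distance between deburrer and workplate between 0.026 and 0.039 m and z of deburrer in the frame of workplate between 0.018 and 0.05 m and angle between deburrer's own z axis and vertical below 0.26 rad and x of deburrer in the frame of workplate between 0.0143 and 0.0323 m and y of deburrer in the frame of workplate between -0.0323 and -0.0143 m), for 0.1 s.
3. cone pressed on the bore's edge a quarter round (contact force between deburrer and workplate above 0.5 N and horizontal distance between deburrer and workplate between 0.026 and 0.039 m and z of deburrer in the frame of workplate between 0.018 and 0.05 m and angle between deburrer's own z axis and vertical below 0.26 rad and x of deburrer in the frame of workplate between -0.009 and 0.009 m and y of deburrer in the frame of workplate between -0.042 and -0.024 m), for 0.1 s.
4. cone pressed on the bore's edge three eighths round (contact force between deburrer and workplate above 0.5 N and horizontal distance between deburrer and workplate between 0.026 and 0.039 m and z of deburrer in the frame of workplate between 0.018 and 0.05 m and angle between deburrer's own z axis and vertical below 0.26 rad and x of deburrer in the frame of workplate between -0.0323 and -0.0143 m and y of deburrer in the frame of workplate between -0.0323 and -0.0143 m), for 0.1 s.
5. cone pressed on the bore's edge half way round (contact force between deburrer and workplate above 0.5 N and horizontal distance between deburrer and workplate between 0.026 and 0.039 m and z of deburrer in the frame of workplate between 0.018 and 0.05 m and angle between deburrer's own z axis and vertical below 0.26 rad and x of deburrer in the frame of workplate between -0.042 and -0.024 m and y of deburrer in the frame of workplate between -0.009 and 0.009 m), for 0.1 s.
6. cone pressed on the bore's edge five eighths round (contact force between deburrer and workplate above 0.5 N and horizontal distance between deburrer and workplate between 0.026 and 0.039 m and z of deburrer in the frame of workplate between 0.018 and 0.05 m and angle between deburrer's own z axis and vertical below 0.26 rad and x of deburrer in the frame of workplate between -0.0323 and -0.0143 m and y of deburrer in the frame of workplate between 0.0143 and 0.0323 m), for 0.1 s.
7. cone pressed on the bore's edge three quarters round (contact force between deburrer and workplate above 0.5 N and horizontal distance between deburrer and workplate between 0.026 and 0.039 m and z of deburrer in the frame of workplate between 0.018 and 0.05 m and angle between deburrer's own z axis and vertical below 0.26 rad and x of deburrer in the frame of workplate between -0.009 and 0.009 m and y of deburrer in the frame of workplate between 0.024 and 0.042 m), for 0.1 s.
8. cone pressed on the bore's edge seven eighths round (contact force between deburrer and workplate above 0.5 N and horizontal distance between deburrer and workplate between 0.026 and 0.039 m and z of deburrer in the frame of workplate between 0.018 and 0.05 m and angle between deburrer's own z axis and vertical below 0.26 rad and x of deburrer in the frame of workplate between 0.0143 and 0.0323 m and y of deburrer in the frame of workplate between 0.0143 and 0.0323 m), for 0.1 s.
9. cone pressed on the bore's edge back at the yellow mark, full circle (all of step 1), for 0.1 s.
At the end, for the whole second after the job is handed in: The deburring tool stands in the rack hole it came from, its tip within 20 mm of where it started, upright within 8 degrees, released and at rest (distance of deburrer from where it was at the start of the episode below 0.02 m and angle between deburrer's own z axis and vertical below 0.14 rad and linear speed of deburrer below 0.02 m/s and angular speed of deburrer below 0.2 rad/s); the robot touches nothing.
It fails at once if the tool is forced on the plate (over 25 N) (contact force between deburrer and workplate above 25 N).
It fails at once if the blue tool is moved over 20 mm or tipped over 20 degrees (distance of reamer from where it was at the start of the episode above 0.02 m or angle between reamer's own z axis and vertical above 0.35 rad).
It fails at once if the red tool is moved over 20 mm or tipped over 20 degrees (distance of punch from where it was at the start of the episode above 0.02 m or angle between punch's own z axis and vertical above 0.35 rad).
It also fails if it takes over 72 s, if anything falls off the work surface, if the arm or the gripper's body presses on something with over 40 N, if the wrist force passes 120 N, or if a joint passes its speed limit or range.

## Working session

There is one attempt and no reset: what is moved stays moved. The work goes in short steps, Python scripts to look and compute and a tool call to move; the robot and the scene stay as the last step left them, time stands still between calls to the robot, and variables do not carry over. Pictures are saved under pics/ and viewed, at most 10 in all, crops included, and the job is handed in when it is done.

Besides the shell and the picture viewer there is one more tool, called after "Request:" as name(argument=value, ...), one argument or row to a line, values as JSON. drive_tool: Moves the arm, as the interface text tells. Its arguments: {"type":"object","properties":{"motion":{"type":"array","items":{"type":"object","properties":{"dx":{"type":"number"},"dy":{"type":"number"},"dz":{"type":"number"},"wx":{"type":"number"},"wy":{"type":"number"},"wz":{"type":"number"}}}},"hand":{"type":"number"},"grip_force":{"type":"number"}},"required":["motion"]}

```bash
mkdir -p pics; cat > h.py <<'E'
import numpy as np, cv2
from station import robot
from scipy.spatial.transform import Rotation as R
def grab(n,save=None):
    f=robot.grab_frame(n)
    if save: cv2.imwrite('pics/'+save,f['frame'][:,:,::-1])
    return f
def cloud(f):
    z=f['z_map'];v,u=np.mgrid[:480,:640];K=f['K']
    c=np.stack([(u-K[0,2])/K[0,0]*z,(v-K[1,2])/K[1,1]*z,z],-1)
    M=R.from_rotvec(np.ravel(f['rvec'])).as_matrix()
    w=(c-np.ravel(f['tvec']))@M
    w[z==0]=np.nan
    return w
E
python3 - <<'E'
from h import *
f=grab('top','t1.png');g=grab('side','s1.png')
np.savez('a.npz',t=f['frame'],tw=cloud(f),s=g['frame'],sw=cloud(g))
s=robot.observe();print(s)
im=np.hstack([f['frame'],g['frame']])[:,:,::-1]
E
```

```text
{'clock': 0.1, 'joint_positions': array([ 1.00087788e+00,  8.79159273e-02,  1.37210582e+00, -1.72731359e-05,
        1.68358172e+00, -1.03132143e-01]), 'joint_vel': array([-4.96982408e-05, -4.35259494e-04, -3.05289638e-03,  1.36025586e-03,
        5.60047665e-04, -3.40110030e-04]), 'effort': array([ 2.01671646e-03, -3.53013361e+01, -3.14220858e+01, -1.58222228e-04,
        7.83996860e-03, -2.38642087e-05]), 'tcp_pos': array([0.24732382, 0.4908189 , 0.2552357 ]), 'tool_rot': array([ 2.31280821e-01,  9.72886515e-01, -9.51844304e-04, -3.23893055e-04]), 'wrist_force': array([-0.27759619,  1.53406191,  1.33339775]), 'ft_torque': array([-0.0488135 ,  0.05046967,  0.01301821]), 'gripper_force': 0.0, 'opening': 0.08565102464101075}
```

View pics/t1.png

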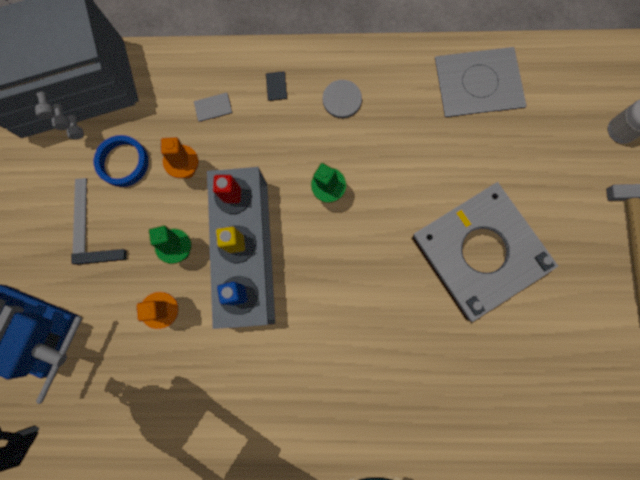

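View pics/s1.png

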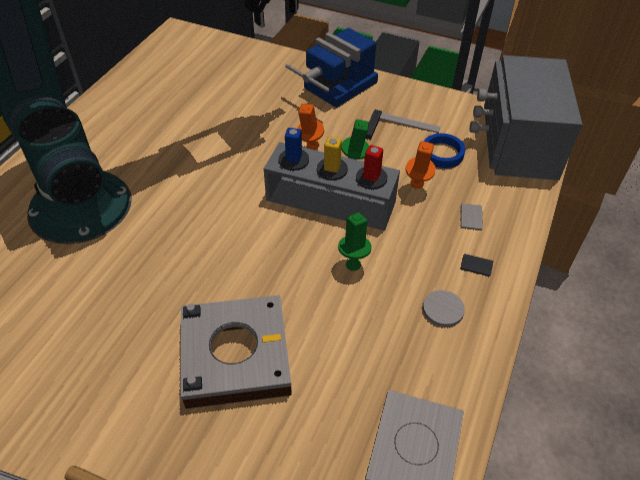

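Yellow is the middle tool in the rack at top (230,240); the plate's hole is at (486,250), with its mark at (463,217) and clamps on the two far corners. Now I'll measure them.

```bash
cat > m.py <<'E'
from h import *
def yel(im):
    h=cv2.cvtColor(im,cv2.COLOR_RGB2HSV);return (h[...,0]>18)&(h[...,0]<32)&(h[...,1]>190)&(h[...,2]>90)
def st(n,p): print(n,len(p),np.round(np.nanmedian(p,0),4),np.round(np.nanpercentile(p,3,axis=0),4),np.round(np.nanpercentile(p,97,axis=0),4))
def plate(im,w,xy=None):
    m=(abs(w[...,2]-0.05)<.006)
    y=yel(im)&m; n,l,s,c=cv2.connectedComponentsWithStats(y.astype('u1')); i=1+np.argmax(s[1:,4]); P=w[l==i]; st('mark',P)
    mk=np.nanmedian(P,0)[:2]
    q=w[m&(np.hypot(*(np.moveaxis(w[...,:2],-1,0)-mk[:,None,None]))<.2)]
    st('plate',q)
    # raster
    x0=mk-.2; g=np.zeros((400,400),'u1'); ij=((q[:,:2]-x0)*1000).astype(int); ij=ij[(ij>=0).all(1)&(ij<400).all(1)]; g[ij[:,0],ij[:,1]]=255
    g=cv2.morphologyEx(g,cv2.MORPH_CLOSE,np.ones((7,7)))
    cs,hi=cv2.findContours(g,cv2.RETR_CCOMP,cv2.CHAIN_APPROX_NONE)
    for c in cs:
        if 3500<cv2.contourArea(c)<45000:
            (a,b),r=cv2.minEnclosingCircle(c); rr=cv2.minAreaRect(c); M=cv2.moments(c)
            print('area',cv2.contourArea(c),'cen',x0+np.array([M['m01'],M['m10']])/M['m00']/1000+.0005,'circ',x0+np.array([b,a])/1000+.0005,r,'rect',x0+np.array(rr[0][::-1])/1000,rr[1:])
E
python3 - <<'E'
from m import *
a=np.load('a.npz')
for k in 'ts':
    im,w=a[k],a[k+'w'];print(k)
    z=w[...,2]
    hd=yel(im)&(z>.13); st('handle',w[hd]); st('htop',w[yel(im)&(abs(z-.171)<.004)])
    r=(abs(z-.095)<.004); 
    hc=np.nanmedian(w[hd],0)[:2]; q=w[r]; q=q[np.hypot(*(q[:,:2]-hc).T)<.17]; st('rack',q)
    print(cv2.minAreaRect((q[:,:2]*1000).astype('f4')))
    plate(im,w)
E
```

```text
t
handle 216 [0.4916 0.2301 0.1712] [0.4802 0.2196 0.1675] [0.5075 0.247  0.1733]
htop 212 [0.4917 0.2301 0.1712] [0.4804 0.2196 0.168 ] [0.5075 0.247  0.1733]
rack 4934 [0.4714 0.2284 0.0957] [0.3631 0.1866 0.0931] [0.623  0.2852 0.0981]
((493.46038818359375, 246.36184692382812), (210.42115783691406, 294.6773681640625), 71.25475311279297)
mark 86 [ 0.5486 -0.1581  0.0516] [ 0.5361 -0.1672  0.0488] [ 0.5604 -0.1497  0.0543]
plate 8634 [ 0.4933 -0.1932  0.0509] [ 0.3994 -0.2814  0.0481] [ 0.5885 -0.0952  0.0536]
area 31851.0 cen [ 0.49216514 -0.19301489] circ [ 0.49234399 -0.1926232 ] 126.37628173828125 rect [ 0.49174011 -0.19365742] ((181.2696075439453, 181.86305236816406), 57.835609436035156)
area 5086.0 cen [ 0.49207396 -0.19280014] circ [ 0.49190869 -0.19233221] 41.930843353271484 rect [ 0.49162144 -0.19256712] ((81.0, 80.0), 0.0)
s
handle 229 [0.498  0.22   0.1632] [0.4819 0.2156 0.1317] [0.5082 0.2453 0.1721]
htop 87 [0.4965 0.225  0.1699] [0.4809 0.2161 0.1674] [0.5076 0.2465 0.1724]
rack 2426 [0.5082 0.2182 0.0945] [0.3631 0.1842 0.0914] [0.6223 0.2861 0.0986]
((497.1629638671875, 236.68540954589844), (216.5970458984375, 300.23687744140625), 65.8455810546875)
mark 90 [ 0.5463 -0.1586  0.0501] [ 0.5345 -0.1681  0.046 ] [ 0.5591 -0.1502  0.0525]
plate 7777 [ 0.4983 -0.2028  0.0493] [ 0.4033 -0.2918  0.0458] [ 0.59   -0.0998  0.0527]
area 31113.0 cen [ 0.49331371 -0.19530794] circ [ 0.49131868 -0.19560386] 126.5248031616211 rect [ 0.48995951 -0.1943592 ] ((179.91848754882812, 185.45751953125), 58.141998291015625)
area 5066.0 cen [ 0.49107378 -0.19487478] circ [ 0.49129765 -0.19522398] 42.18438720703125 rect [ 0.49081868 -0.19510386] ((79.0, 79.0), 0.0)
```

```bash
cat > go.py <<'E'
import sys
from h import *
# go.py x y z yaw(deg of closing axis, world): tool-frame delta from measured pose
x,y,z,yaw=map(float,sys.argv[1:5]); s=robot.observe()
A=R.from_quat(s['tool_rot']); a=np.radians(yaw)
yy=np.array([np.cos(a),np.sin(a),0]); zz=np.array([0,0,-1.]); T=R.from_matrix(np.stack([np.cross(yy,zz),yy,zz],1))
print('t',s['clock'],'tcp',s['tcp_pos'].round(4),'d mm',(A.inv().apply(np.array([x,y,z])-s['tcp_pos'])*1000).round(1),'w deg',np.degrees((A.inv()*T).as_rotvec()).round(2),'F',s['wrist_force'].round(2),'open',round(s['opening'],4))
E
python3 go.py .494 .233 .30 90; python3 -c "
from h import *
for n in ['wrist']:
    f=grab(n,'w0.png'); M=R.from_rotvec(np.ravel(f['rvec'])).as_matrix(); print('cam pos',-M.T@np.ravel(f['tvec']),'axis',M[2])"
```

```text
t 0.1 tcp [0.2473 0.4908 0.2552] d mm [-336.3 -119.3  -44.6] w deg [ -0.11  -0.04 -26.74] F [-0.28  1.53  1.33] open 0.0857
cam pos [0.17766558 0.52663191 0.37345747] axis [ 0.27456208 -0.14146482 -0.95110639]
```

Request:
drive_tool(
  motion=[
    {"dx":-33,"dy":-12,"dz":-5,"wz":-3},
    {"dx":-66,"dy":-24,"dz":-12,"wz":-6},
    {"dx":-99,"dy":-35,"dz":-20,"wz":-9},
    {"dx":-132,"dy":-47,"dz":-25,"wz":-12},
    {"dx":-165,"dy":-59,"dz":-30,"wz":-15},
    {"dx":-198,"dy":-70,"dz":-35,"wz":-18},
    {"dx":-231,"dy":-82,"dz":-40,"wz":-21},
    {"dx":-264,"dy":-94,"dz":-44,"wz":-24},
    {"dx":-297,"dy":-106,"dz":-44,"wz":-26},
    {"dx":-325,"dy":-115,"dz":-44,"wz":-26.7},
    {"dx":-336,"dy":-119,"dz":-44,"wz":-26.7},
    {"dx":-336,"dy":-119,"dz":-44,"wz":-26.7},
  ],
  hand=1,
)

```text
invalid input at $.motion[0]: expected keys dx, dy, dz, wx, wy, wz
```

```bash
python3 - <<'E'
from m import *
f=grab('wrist','w1.png');w=cloud(f);im=f['frame'];z=w[...,2]
t=yel(im)&(abs(z-.171)<.006);st('htop',w[t])
q=w[t][:,:2]*1000
g=np.zeros((400,400),'u1'); 
print(cv2.minAreaRect(q.astype('f4')))
r=w[(abs(z-.095)<.005)];r=r[np.hypot(*(r[:,:2]-[.494,.233]).T)<.2];st('rack',r)
# edge slopes
for lo in (0,1):
    P=[]
    for x in np.arange(.40,.59,.01):
        s=r[abs(r[:,0]-x)<.005]
        if len(s)>20: P.append((x,np.percentile(s[:,1],[2,98][lo])))
    P=np.array(P); print(np.polyfit(P[:,0],P[:,1],1))
E
python3 go.py .494 .233 .151 90
```

```text
htop 0 [nan nan nan] [nan nan nan] [nan nan nan]
((0.0, 0.0), (0.0, 0.0), 0.0)
rack 963 [0.3707 0.3178 0.0957] [0.356  0.1846 0.0906] [0.3833 0.3504 0.0994]
t 0.2 tcp [0.2474 0.4909 0.2556] d mm [-336.3 -119.2  104.7] w deg [ -0.08  -0.03 -26.74] F [-0.59  0.13 -0.51] open 0.0854
  return np.nanmean(a, axis, out=out, keepdims=keepdims)
  return np.nanmean(a, axis, out=out, keepdims=keepdims)
Traceback (most recent call last):
IndexError: too many indices for array: array is 1-dimensional, but 2 were indexed
```

View pics/w1.png

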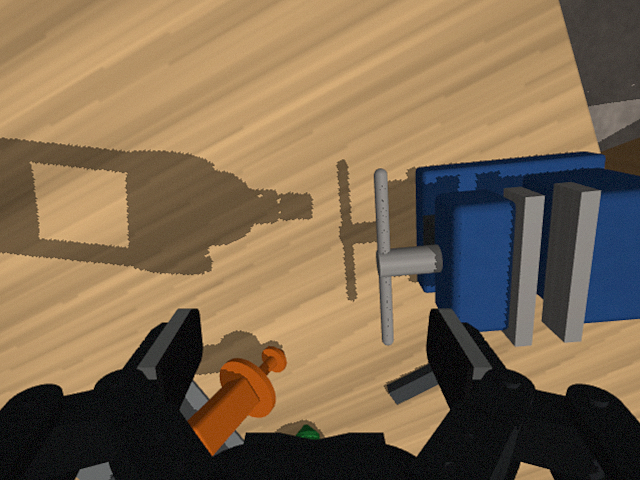

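The move was refused because every row needs all six keys, so the arm hasn't moved. The wrist view shows only the vise and an orange decoy. I'm sending the move again.

Request:
drive_tool(
  motion=[
    {"dx":-33,"dy":-12,"dz":-5,"wx":0,"wy":0,"wz":-3},
    {"dx":-66,"dy":-24,"dz":-12,"wx":0,"wy":0,"wz":-6},
    {"dx":-99,"dy":-35,"dz":-20,"wx":0,"wy":0,"wz":-9},
    {"dx":-132,"dy":-47,"dz":-25,"wx":0,"wy":0,"wz":-12},
    {"dx":-165,"dy":-59,"dz":-30,"wx":0,"wy":0,"wz":-15},
    {"dx":-198,"dy":-70,"dz":-35,"wx":0,"wy":0,"wz":-18},
    {"dx":-231,"dy":-82,"dz":-40,"wx":0,"wy":0,"wz":-21},
    {"dx":-264,"dy":-94,"dz":-44,"wx":0,"wy":0,"wz":-24},
    {"dx":-297,"dy":-106,"dz":-44,"wx":0,"wy":0,"wz":-26},
    {"dx":-325,"dy":-115,"dz":-44,"wx":0,"wy":0,"wz":-26.7},
    {"dx":-336,"dy":-119,"dz":-44,"wx":0,"wy":0,"wz":-26.7},
    {"dx":-336,"dy":-119,"dz":-44,"wx":0,"wy":0,"wz":-26.7},
  ],
  hand=1,
  grip_force=40,
)

```text
clock: 1.2
tcp_pos: [0.4954, 0.2317, 0.2995]
tool_rot: [0.003, 1.0, -0.0, -0.001]
wrist_force: [-0.2, -0.6, -0.4]
opening: 0.0859
gripper_force: 0.0
```

```bash
cat > look.py <<'E'
from m import *
f=grab('wrist','w2.png');w=cloud(f);im=f['frame'];z=w[...,2]
t=yel(im)&(abs(z-.171)<.006);st('htop',w[t])
print(cv2.minAreaRect((w[t][:,:2]*1000).astype('f4')))
r=w[(abs(z-.095)<.005)];r=r[np.hypot(*(r[:,:2]-[.494,.233]).T)<.2];st('rack',r)
for lo in (0,1):
    P=[]
    for x in np.arange(.40,.59,.01):
        s=r[abs(r[:,0]-x)<.005]
        if len(s)>20: P.append((x,np.percentile(s[:,1],[2,98][lo])))
    if len(P)>2: P=np.array(P); print(len(P),np.polyfit(P[:,0],P[:,1],1))
E
python3 look.py
python3 go.py .494 .233 .151 90
```

```text
htop 1317 [0.4909 0.2339 0.1711] [0.4799 0.2201 0.168 ] [0.5079 0.2478 0.1725]
((494.39703369140625, 233.83543395996094), (29.329517364501953, 29.082979202270508), 7.886383056640625)
rack 19349 [0.4558 0.2326 0.0955] [0.362  0.1866 0.0942] [0.6164 0.2819 0.0971]
19 [0.08187333 0.15077832]
19 [0.08179357 0.23916293]
t 1.25 tcp [0.4942 0.2332 0.2997] d mm [ -0.   -0.2 148.7] w deg [ 0.02 -0.09 -0.18] F [-0.22  0.78  0.65] open 0.0856
```

View pics/w2.png

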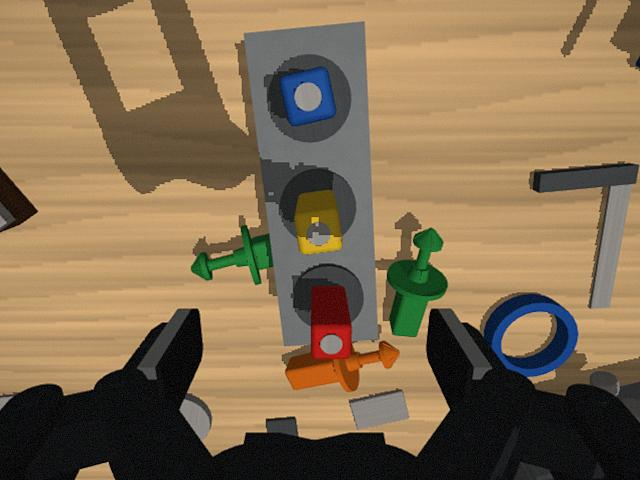

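Yellow is centred in view at about (318,225), between blue and red, and the rack is turned about 5°. Before descending I'll check that the finger lanes are clear.

```bash
python3 - <<'E'
import numpy as np
a=np.load('a.npz')
for k in 'ts':
    w=a[k+'w'].reshape(-1,3)
    m=(w[:,2]>.115)&(abs(w[:,0]-.494)<.035)&(abs(w[:,1]-.234)<.12)&(abs(w[:,1]-.234)>.025)
    p=w[m]; print(k,len(p)); 
    if len(p): print(p.min(0),p.max(0),p[::max(1,len(p)//6)].round(3))
E
python3 go.py .4943 .2337 .151 96
```

```text
t 275
[0.48796704 0.33601756 0.11536994] [0.52064019 0.35391353 0.13984811] [[0.52  0.348 0.133]
 [0.511 0.351 0.137]
 [0.506 0.343 0.136]
 [0.503 0.339 0.129]
 [0.497 0.337 0.136]
 [0.493 0.34  0.131]
 [0.49  0.341 0.117]]
s 169
[0.49367807 0.33046373 0.11509074] [0.52731575 0.35398021 0.13981459] [[0.498 0.352 0.137]
 [0.506 0.344 0.135]
 [0.514 0.341 0.134]
 [0.513 0.34  0.129]
 [0.511 0.338 0.125]
 [0.509 0.339 0.118]
 [0.52  0.335 0.116]]
t 1.25 tcp [0.4942 0.2332 0.2997] d mm [ -0.3   0.5 148.7] w deg [ 0.02 -0.09 -6.18] F [-0.22  0.78  0.65] open 0.0856
```

Clear: nothing is within 96 mm on either side. Descending, then gripping.

Request:
drive_tool(
  motion=[
    {"dx":0,"dy":0.5,"dz":25,"wx":0,"wy":0,"wz":-3},
    {"dx":0,"dy":0.5,"dz":50,"wx":0,"wy":0,"wz":-6},
    {"dx":0,"dy":0.5,"dz":75,"wx":0,"wy":0,"wz":-6},
    {"dx":0,"dy":0.5,"dz":100,"wx":0,"wy":0,"wz":-6},
    {"dx":0,"dy":0.5,"dz":120,"wx":0,"wy":0,"wz":-6},
    {"dx":0,"dy":0.5,"dz":138,"wx":0,"wy":0,"wz":-6},
    {"dx":0,"dy":0.5,"dz":148.5,"wx":0,"wy":0,"wz":-6},
    {"dx":0,"dy":0.5,"dz":148.5,"wx":0,"wy":0,"wz":-6},
    {"dx":0,"dy":0.5,"dz":148.5,"wx":0,"wy":0,"wz":-6},
  ],
  hand=1,
)

```text
clock: 2.0
tcp_pos: [0.4933, 0.2352, 0.1519]
tool_rot: [-0.053, 0.999, 0.0, -0.0]
wrist_force: [0.1, -0.7, 0.7]
opening: 0.0857
gripper_force: 0.0
```

Request:
drive_tool(
  motion=[
    {"dx":0,"dy":0,"dz":0,"wx":0,"wy":0,"wz":0},
    {"dx":0,"dy":0,"dz":0,"wx":0,"wy":0,"wz":0},
    {"dx":0,"dy":0,"dz":0,"wx":0,"wy":0,"wz":0},
    {"dx":0,"dy":0,"dz":0,"wx":0,"wy":0,"wz":0},
    {"dx":0,"dy":0,"dz":0,"wx":0,"wy":0,"wz":0},
    {"dx":0,"dy":0,"dz":0,"wx":0,"wy":0,"wz":0},
    {"dx":0,"dy":0,"dz":0,"wx":0,"wy":0,"wz":0},
    {"dx":0,"dy":0,"dz":0,"wx":0,"wy":0,"wz":0},
    {"dx":0,"dy":0,"dz":0,"wx":0,"wy":0,"wz":0},
    {"dx":0,"dy":0,"dz":0,"wx":0,"wy":0,"wz":0},
  ],
  hand=-1,
  grip_force=60,
)

```text
clock: 2.83
tcp_pos: [0.4946, 0.2344, 0.1529]
tool_rot: [-0.052, 0.999, 0.0, 0.001]
wrist_force: [-0.1, 0.0, 5.3]
opening: 0.0294
gripper_force: 60.0
```

```bash
python3 go.py .4943 .2337 .30 96
```

```text
t 2.8333 tcp [0.4946 0.2344 0.1529] d mm [ 1.000e-01 -6.000e-01 -1.471e+02] w deg [ 0.03  0.12 -0.05] F [-0.15  0.01  5.25] open 0.0294
```

Request:
drive_tool(
  motion=[
    {"dx":0,"dy":0,"dz":-8,"wx":0,"wy":0,"wz":0},
    {"dx":0,"dy":0,"dz":-20,"wx":0,"wy":0,"wz":0},
    {"dx":0,"dy":0,"dz":-40,"wx":0,"wy":0,"wz":0},
    {"dx":0,"dy":0,"dz":-65,"wx":0,"wy":0,"wz":0},
    {"dx":0,"dy":0,"dz":-90,"wx":0,"wy":0,"wz":0},
    {"dx":0,"dy":0,"dz":-115,"wx":0,"wy":0,"wz":0},
    {"dx":0,"dy":0,"dz":-135,"wx":0,"wy":0,"wz":0},
    {"dx":0,"dy":0,"dz":-148,"wx":0,"wy":0,"wz":0},
    {"dx":0,"dy":0,"dz":-148,"wx":0,"wy":0,"wz":0},
    {"dx":0,"dy":0,"dz":-148,"wx":0,"wy":0,"wz":0},
  ],
)

```text
clock: 3.67
tcp_pos: [0.494, 0.2342, 0.3001]
tool_rot: [-0.052, 0.999, 0.0, 0.0]
wrist_force: [-0.4, -0.7, -3.7]
opening: 0.0295
gripper_force: 59.3
```

```bash
python3 - <<'E'
from m import *
g=grab('side');t=grab('top');f=grab('wrist')
s=robot.observe();c=s['tcp_pos'];print(c,s['tool_rot'])
for n,F in (('side',g),('top',t),('wrist',f)):
    w=cloud(F);k=(np.hypot(w[...,0]-c[0],w[...,1]-c[1])<.045)
    y=k&yel(F['frame']); print(n); st('yellow',w[y])
    for lo,hi in ((.18,.19),(.19,.205),(.205,.235),(.238,.252),(.252,.27)):
        q=k&(w[...,2]>lo)&(w[...,2]<hi)
        if q.sum()>5: st((lo,hi),w[q])
b=np.hstack([g['frame'][40:340,200:500],f['frame'][150:450,170:470]])
cv2.imwrite('pics/c1.png',b[:,:,::-1])
E
python3 go.py .5186 -.1768 .30 96
```

```text
[0.49332752 0.23391871 0.29754556] [-5.19364930e-02  9.98648135e-01 -5.77520677e-04 -2.04189573e-03]
side
yellow 133 [0.5033 0.2194 0.2658] [0.4842 0.2158 0.254 ] [0.5088 0.2422 0.3178]
(0.19, 0.205) 122 [0.4965 0.2276 0.199 ] [0.4801 0.2174 0.1932] [0.5066 0.2441 0.2032]
(0.205, 0.235) 38 [0.4942 0.2285 0.2124] [0.4887 0.2249 0.2062] [0.4984 0.2336 0.219 ]
(0.238, 0.252) 420 [0.5028 0.2193 0.2472] [0.4647 0.2017 0.2423] [0.5233 0.255  0.2507]
(0.252, 0.27) 137 [0.4984 0.2185 0.2612] [0.4825 0.2155 0.2526] [0.5091 0.2384 0.2693]
top
yellow 84 [0.4809 0.222  0.2886] [0.4794 0.2187 0.2605] [0.4838 0.23   0.3164]
(0.238, 0.252) 448 [0.4795 0.2157 0.2474] [0.4645 0.203  0.2439] [0.5013 0.2338 0.2493]
(0.252, 0.27) 62 [0.4807 0.2211 0.2609] [0.479  0.2177 0.2529] [0.4887 0.2332 0.2691]
wrist
yellow 11133 [0.4805 0.2325 0.3128] [0.4777 0.2193 0.2579] [0.5052 0.2465 0.3171]
(0.238, 0.252) 6288 [0.4776 0.2314 0.2465] [0.4629 0.2046 0.2439] [0.4996 0.2628 0.2478]
(0.252, 0.27) 1065 [0.4789 0.2321 0.2616] [0.4775 0.2188 0.2526] [0.4816 0.2456 0.2695]
t 3.8167 tcp [0.4933 0.2339 0.2975] d mm [  17.5 -411.1   -2. ] w deg [-0.05 -0.24 -0.05] F [ 0.59  0.   -3.07] open 0.0295
```

View pics/c1.png

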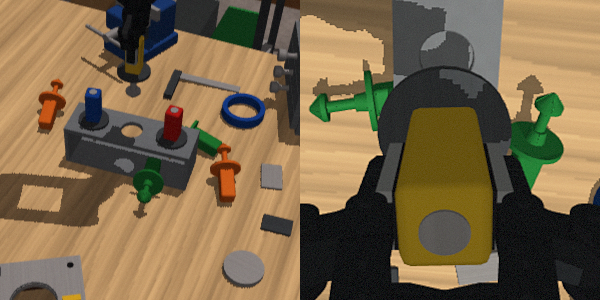

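The tool is in hand and upright: guard top is level at 0.247, the axis is within 1 mm of the TCP, and TCP height minus tool origin is about 0.118. Moving over to the plate.

Request:
drive_tool(
  motion=[
    {"dx":0,"dy":-15,"dz":0,"wx":0,"wy":0,"wz":0},
    {"dx":2,"dy":-45,"dz":0,"wx":0,"wy":0,"wz":0},
    {"dx":4,"dy":-83,"dz":0,"wx":0,"wy":0,"wz":0},
    {"dx":6,"dy":-122,"dz":0,"wx":0,"wy":0,"wz":0},
    {"dx":8,"dy":-161,"dz":0,"wx":0,"wy":0,"wz":0},
    {"dx":10,"dy":-200,"dz":0,"wx":0,"wy":0,"wz":0},
    {"dx":12,"dy":-239,"dz":0,"wx":0,"wy":0,"wz":0},
    {"dx":14,"dy":-278,"dz":0,"wx":0,"wy":0,"wz":0},
    {"dx":16,"dy":-317,"dz":0,"wx":0,"wy":0,"wz":0},
    {"dx":17,"dy":-356,"dz":0,"wx":0,"wy":0,"wz":0},
    {"dx":17,"dy":-388,"dz":0,"wx":0,"wy":0,"wz":0},
    {"dx":17,"dy":-411,"dz":0,"wx":0,"wy":0,"wz":0},
  ],
)

```text
clock: 4.82
tcp_pos: [0.5189, -0.1794, 0.2976]
tool_rot: [-0.05, 0.999, 0.0, -0.002]
wrist_force: [-0.3, -0.1, -3.2]
opening: 0.0294
gripper_force: 59.5
```

Request:
drive_tool(
  motion=[
    {"dx":0,"dy":0,"dz":0,"wx":0,"wy":0,"wz":0},
    {"dx":0,"dy":0,"dz":0,"wx":0,"wy":0,"wz":0},
  ],
)

```text
clock: 4.98
tcp_pos: [0.5191, -0.1774, 0.2976]
tool_rot: [-0.051, 0.999, 0.001, -0.002]
wrist_force: [0.4, 0.5, -3.3]
opening: 0.0297
gripper_force: 59.7
```

```bash
python3 - <<'E'
from m import *
f=grab('wrist','w3.png');w=cloud(f)
m=abs(w[...,2]-.05)<.005
q=w[m];st('top',q)
y=yel(f['frame'])&m; st('mark',w[y])
# hole edge: plate-depth points nearest to centre, along rays
c=np.array([.4915,-.1937])
for _ in range(4):
    d=q[:,:2]-c; r=np.hypot(*d.T); a=np.degrees(np.arctan2(d[:,1],d[:,0]))//5
    E=[]
    for k in np.unique(a):
        s=(a==k)&(r<.06)
        if s.sum()>8:
            i=np.where(s)[0][np.argsort(r[s])[2]]
            if .034<r[i]<.046: E.append(q[i,:2])
    E=np.array(E); A=np.c_[2*E,np.ones(len(E))]; s=np.linalg.lstsq(A,(E**2).sum(1),rcond=None)[0]; c=s[:2]; print(len(E),c,np.sqrt(s[2]+c@c))
P=[robot.observe()['tcp_pos']]
for i in range(6): grab('top'); P.append(robot.observe()['tcp_pos'])
print(np.mean(P,0),np.std(P,0))
E
python3 go.py .5186 -.1768 .1535 96
```

```text
top 27425 [ 0.4731 -0.1961  0.0505] [ 0.3967 -0.2931  0.0488] [ 0.5733 -0.0862  0.0522]
mark 32 [ 0.5352 -0.164   0.0513] [ 0.5325 -0.1698  0.0499] [ 0.537  -0.1608  0.0522]
72 [ 0.49119951 -0.19330299] 0.03999560237405488
72 [ 0.49119259 -0.19328722] 0.0399820156454421
72 [ 0.49119439 -0.19328647] 0.039982466023735556
72 [ 0.49119439 -0.19328647] 0.039982466023735556
[ 0.51960388 -0.17541501  0.29922744] [0.00019643 0.00038682 0.00064939]
t 5.3333 tcp [ 0.5198 -0.1753  0.3   ] d mm [  1.4  -1.4 146.4] w deg [0.   0.02 0.05] F [-0.35  0.24 -1.78] open 0.0296
```

View pics/w3.png

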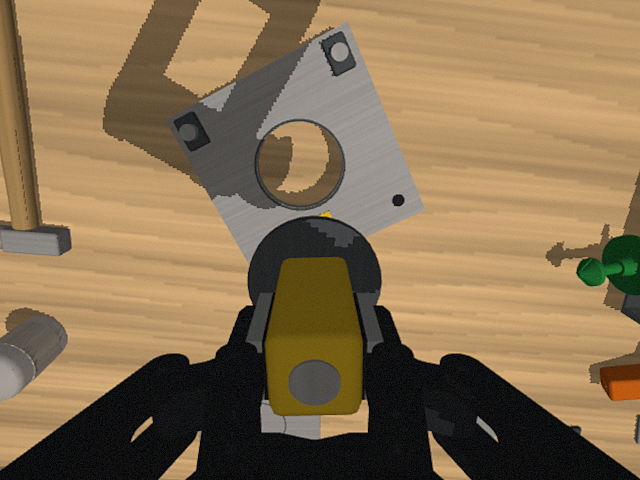

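The wrist view shows the hole at (300,165), with the mark just showing above the guard. The fit gives a hole radius of 40.0 mm and centre (0.4912,-0.1933), which agrees with the other views. I'll grip harder and descend onto the edge at the mark.

Request:
drive_tool(
  motion=[
    {"dx":1.3,"dy":-0.9,"dz":12,"wx":0,"wy":0,"wz":0},
    {"dx":1.3,"dy":-0.9,"dz":35,"wx":0,"wy":0,"wz":0},
    {"dx":1.3,"dy":-0.9,"dz":60,"wx":0,"wy":0,"wz":0},
    {"dx":1.3,"dy":-0.9,"dz":85,"wx":0,"wy":0,"wz":0},
    {"dx":1.3,"dy":-0.9,"dz":105,"wx":0,"wy":0,"wz":0},
    {"dx":1.3,"dy":-0.9,"dz":120,"wx":0,"wy":0,"wz":0},
    {"dx":1.3,"dy":-0.9,"dz":130,"wx":0,"wy":0,"wz":0},
    {"dx":1.3,"dy":-0.9,"dz":135,"wx":0,"wy":0,"wz":0},
    {"dx":1.3,"dy":-0.9,"dz":139,"wx":0,"wy":0,"wz":0},
    {"dx":1.3,"dy":-0.9,"dz":142,"wx":0,"wy":0,"wz":0},
    {"dx":1.3,"dy":-0.9,"dz":145,"wx":0,"wy":0,"wz":0},
    {"dx":1.3,"dy":-0.9,"dz":145.7,"wx":0,"wy":0,"wz":0},
  ],
  hand=-1,
  grip_force=115,
)

```text
clock: 6.33
tcp_pos: [0.5187, -0.1776, 0.1551]
tool_rot: [-0.052, 0.999, -0.0, 0.0]
wrist_force: [-1.9, 0.2, 0.6]
opening: 0.0288
gripper_force: 112.9
```

Request:
drive_tool(
  motion=[
    {"dx":0,"dy":0,"dz":0,"wx":0,"wy":0,"wz":0},
    {"dx":0,"dy":0,"dz":0,"wx":0,"wy":0,"wz":0},
    {"dx":0,"dy":0,"dz":0,"wx":0,"wy":0,"wz":0},
  ],
)

```text
clock: 6.58
tcp_pos: [0.5188, -0.1776, 0.1549]
tool_rot: [-0.052, 0.999, -0.0, 0.0]
wrist_force: [-2.4, 0.6, 0.5]
opening: 0.0289
gripper_force: 112.9
```

```bash
python3 - <<'E'
from m import *
s0=robot.observe();f=grab('wrist','w4.png');g=grab('side');s=robot.observe();print(s0['tcp_pos'],s['tcp_pos'],s0['wrist_force'],s['wrist_force'])
w=cloud(f);k=np.hypot(w[...,0]-.5184,w[...,1]+.1764)<.045
st('guardtop',w[k&(abs(w[...,2]-.1015)<.008)]); st('htop',w[k&yel(f['frame'])&(w[...,2]>.165)])
w=cloud(g);k=np.hypot(w[...,0]-.5184,w[...,1]+.1764)<.045
st('side guard',w[k&(abs(w[...,2]-.1015)<.008)]);
for a in range(0,360,60):
    t=np.radians(a+np.arange(5,61,5));b=np.radians(a)
    print([(round(x,1),round(y,1)) for x,y in zip(32*(np.cos(2.6878+t)-np.cos(2.6878+b)),32*(np.cos(1.117+t)-np.cos(1.117+b)))])
E
```

```text
[ 0.51875539 -0.17758884  0.1548649 ] [ 0.51873166 -0.17758517  0.1546049 ] [-2.43805236  0.56928614  0.46782571] [-2.22074732  0.46789977  1.10419897]
guardtop 6351 [ 0.5031 -0.1799  0.1034] [ 0.4884 -0.2068  0.1007] [ 0.5254 -0.1487  0.1047]
htop 6325 [ 0.5113 -0.1785  0.1728] [ 0.5035 -0.1919  0.1664] [ 0.5316 -0.1643  0.1741]
side guard 601 [ 0.5301 -0.1924  0.102 ] [ 0.4921 -0.2093  0.0973] [ 0.548  -0.1524  0.1072]
[(np.float64(-1.1), np.float64(-2.6)), (np.float64(-2.0), np.float64(-5.2)), (np.float64(-2.7), np.float64(-7.9)), (np.float64(-3.1), np.float64(-10.7)), (np.float64(-3.2), np.float64(-13.5)), (np.float64(-3.2), np.float64(-16.3)), (np.float64(-2.8), np.float64(-19.0)), (np.float64(-2.3), np.float64(-21.8)), (np.float64(-1.5), np.float64(-24.4)), (np.float64(-0.5), np.float64(-27.0)), (np.float64(0.8), np.float64(-29.5)), (np.float64(2.2), np.float64(-31.9))]
[(np.float64(1.7), np.float64(-2.2)), (np.float64(3.5), np.float64(-4.3)), (np.float64(5.5), np.float64(-6.3)), (np.float64(7.7), np.float64(-8.0)), (np.float64(10.0), np.float64(-9.5)), (np.float64(12.5), np.fl
[... 1368 characters left out ...]
.float64(-15.1), np.float64(12.0)), (np.float64(-17.7), np.float64(12.9)), (np.float64(-20.4), np.float64(13.5)), (np.float64(-23.2), np.float64(13.9)), (np.float64(-26.0), np.float64(14.1)), (np.float64(-28.8), np.float64(14.0))]
[(np.float64(-2.8), np.float64(-0.3)), (np.float64(-5.5), np.float64(-0.9)), (np.float64(-8.2), np.float64(-1.7)), (np.float64(-10.8), np.float64(-2.7)), (np.float64(-13.3), np.float64(-3.9)), (np.float64(-15.7), np.float64(-5.4)), (np.float64(-17.9), np.float64(-7.1)), (np.float64(-20.0), np.float64(-8.9)), (np.float64(-21.9), np.float64(-10.9)), (np.float64(-23.7), np.float64(-13.1)), (np.float64(-25.2), np.float64(-15.4)), (np.float64(-26.5), np.float64(-17.9))]
```

Pressed about 4 N at the mark, origin about 13 mm below the plate's top and radius about 31 mm. Now the circle, 60° per call.

Request:
drive_tool(
  motion=[
    {"dx":-1.1,"dy":-2.6,"dz":0,"wx":0,"wy":0,"wz":0},
    {"dx":-2.0,"dy":-5.2,"dz":0,"wx":0,"wy":0,"wz":0},
    {"dx":-2.7,"dy":-7.9,"dz":0,"wx":0,"wy":0,"wz":0},
    {"dx":-3.1,"dy":-10.7,"dz":0,"wx":0,"wy":0,"wz":0},
    {"dx":-3.2,"dy":-13.5,"dz":0,"wx":0,"wy":0,"wz":0},
    {"dx":-3.2,"dy":-16.3,"dz":0,"wx":0,"wy":0,"wz":0},
    {"dx":-2.8,"dy":-19.0,"dz":0,"wx":0,"wy":0,"wz":0},
    {"dx":-2.3,"dy":-21.8,"dz":0,"wx":0,"wy":0,"wz":0},
    {"dx":-1.5,"dy":-24.4,"dz":0,"wx":0,"wy":0,"wz":0},
    {"dx":-0.5,"dy":-27.0,"dz":0,"wx":0,"wy":0,"wz":0},
    {"dx":0.8,"dy":-29.5,"dz":0,"wx":0,"wy":0,"wz":0},
    {"dx":2.2,"dy":-31.9,"dz":0,"wx":0,"wy":0,"wz":0},
  ],
)

```text
clock: 7.68
tcp_pos: [0.52, -0.2085, 0.1541]
tool_rot: [-0.052, 0.999, 0.001, 0.001]
wrist_force: [-2.5, 4.4, 1.0]
opening: 0.0285
gripper_force: 113.1
```

```bash
cat > chk.py <<'E'
from h import *
s=robot.observe();d=s['tcp_pos'][:2]-[.4913,-.1934]
print(s['clock'],'r',np.hypot(*d),'theta',32-np.degrees(np.arctan2(d[1],d[0])),'z',s['tcp_pos'][2],'F',s['wrist_force'],s['opening'])
E
python3 chk.py
```

```text
7.6833 r 0.03246268445678391 theta 59.72498635447745 z 0.15406809071478472 F [-2.47802446  4.42321668  0.99956993] 0.02854823719833522
```

Request:
drive_tool(
  motion=[
    {"dx":1.7,"dy":-2.2,"dz":0,"wx":0,"wy":0,"wz":0},
    {"dx":3.5,"dy":-4.3,"dz":0,"wx":0,"wy":0,"wz":0},
    {"dx":5.5,"dy":-6.3,"dz":0,"wx":0,"wy":0,"wz":0},
    {"dx":7.7,"dy":-8.0,"dz":0,"wx":0,"wy":0,"wz":0},
    {"dx":10.0,"dy":-9.5,"dz":0,"wx":0,"wy":0,"wz":0},
    {"dx":12.5,"dy":-10.9,"dz":0,"wx":0,"wy":0,"wz":0},
    {"dx":15.1,"dy":-12.0,"dz":0,"wx":0,"wy":0,"wz":0},
    {"dx":17.7,"dy":-12.9,"dz":0,"wx":0,"wy":0,"wz":0},
    {"dx":20.4,"dy":-13.5,"dz":0,"wx":0,"wy":0,"wz":0},
    {"dx":23.2,"dy":-13.9,"dz":0,"wx":0,"wy":0,"wz":0},
    {"dx":26.0,"dy":-14.1,"dz":0,"wx":0,"wy":0,"wz":0},
    {"dx":28.8,"dy":-14.0,"dz":0,"wx":0,"wy":0,"wz":0},
  ],
)

```text
clock: 8.68
tcp_pos: [0.4935, -0.2264, 0.1547]
tool_rot: [-0.052, 0.999, -0.0, 0.002]
wrist_force: [2.9, 3.8, 0.9]
opening: 0.0288
gripper_force: 113.1
```

```bash
python3 chk.py; python3 - <<'E'
from m import *
f=grab('wrist','w5.png');s=robot.observe();c=s['tcp_pos'];w=cloud(f);k=np.hypot(w[...,0]-c[0],w[...,1]-c[1])<.045
G=w[k&(abs(w[...,2]-.1015)<.008)];st('guardtop',G); st('handle',w[k&yel(f['frame'])&(w[...,2]>.11)])
A=np.c_[G[:,:2]-c[:2],np.ones(len(G))];print('guard slope',np.linalg.lstsq(A,G[:,2],rcond=None)[0])
E
```

```text
8.6833 r 0.0331095969337248 theta 118.20509733911369 z 0.1547470356920844 F [2.89226578 3.78884895 0.92223142] 0.02878681776800397
guardtop 6327 [ 0.4783 -0.2287  0.1032] [ 0.4636 -0.2556  0.1004] [ 0.5003 -0.1975  0.1045]
handle 11078 [ 0.4807 -0.2278  0.1697] [ 0.4779 -0.2411  0.1162] [ 0.5053 -0.2138  0.1739]
guard slope [0.02476292 0.00175805 0.10345485]
```

The tool is still upright (about 1.4°), and contact is good. Continuing.

Request:
drive_tool(
  motion=[
    {"dx":2.8,"dy":0.3,"dz":0,"wx":0,"wy":0,"wz":0},
    {"dx":5.5,"dy":0.9,"dz":0,"wx":0,"wy":0,"wz":0},
    {"dx":8.2,"dy":1.7,"dz":0,"wx":0,"wy":0,"wz":0},
    {"dx":10.8,"dy":2.7,"dz":0,"wx":0,"wy":0,"wz":0},
    {"dx":13.3,"dy":3.9,"dz":0,"wx":0,"wy":0,"wz":0},
    {"dx":15.7,"dy":5.4,"dz":0,"wx":0,"wy":0,"wz":0},
    {"dx":17.9,"dy":7.1,"dz":0,"wx":0,"wy":0,"wz":0},
    {"dx":20.0,"dy":8.9,"dz":0,"wx":0,"wy":0,"wz":0},
    {"dx":21.9,"dy":10.9,"dz":0,"wx":0,"wy":0,"wz":0},
    {"dx":23.7,"dy":13.1,"dz":0,"wx":0,"wy":0,"wz":0},
    {"dx":25.2,"dy":15.4,"dz":0,"wx":0,"wy":0,"wz":0},
    {"dx":26.5,"dy":17.9,"dz":0,"wx":0,"wy":0,"wz":0},
  ],
)

```text
clock: 9.73
tcp_pos: [0.4645, -0.2117, 0.1545]
tool_rot: [-0.052, 0.999, -0.001, 0.001]
wrist_force: [5.2, -1.0, 0.6]
opening: 0.029
gripper_force: 113.1
```

Request:
drive_tool(
  motion=[
    {"dx":1.1,"dy":2.6,"dz":0,"wx":0,"wy":0,"wz":0},
    {"dx":2.0,"dy":5.2,"dz":0,"wx":0,"wy":0,"wz":0},
    {"dx":2.7,"dy":7.9,"dz":0,"wx":0,"wy":0,"wz":0},
    {"dx":3.1,"dy":10.7,"dz":0,"wx":0,"wy":0,"wz":0},
    {"dx":3.2,"dy":13.5,"dz":0,"wx":0,"wy":0,"wz":0},
    {"dx":3.2,"dy":16.3,"dz":0,"wx":0,"wy":0,"wz":0},
    {"dx":2.8,"dy":19.0,"dz":0,"wx":0,"wy":0,"wz":0},
    {"dx":2.3,"dy":21.8,"dz":0,"wx":0,"wy":0,"wz":0},
    {"dx":1.5,"dy":24.4,"dz":0,"wx":0,"wy":0,"wz":0},
    {"dx":0.5,"dy":27.0,"dz":0,"wx":0,"wy":0,"wz":0},
    {"dx":-0.8,"dy":29.5,"dz":0,"wx":0,"wy":0,"wz":0},
    {"dx":-2.2,"dy":31.9,"dz":0,"wx":0,"wy":0,"wz":0},
  ],
)

```text
clock: 10.73
tcp_pos: [0.4629, -0.1795, 0.154]
tool_rot: [-0.052, 0.999, -0.001, -0.0]
wrist_force: [2.1, -4.2, 0.3]
opening: 0.0289
gripper_force: 113.3
```

```bash
python3 chk.py
```

```text
10.7333 r 0.03162065683438724 theta -121.90803079615435 z 0.15403102507937497 F [ 2.11120098 -4.16998556  0.28267678] 0.02886512241198656
```

Request:
drive_tool(
  motion=[
    {"dx":-1.7,"dy":2.2,"dz":0,"wx":0,"wy":0,"wz":0},
    {"dx":-3.5,"dy":4.3,"dz":0,"wx":0,"wy":0,"wz":0},
    {"dx":-5.5,"dy":6.3,"dz":0,"wx":0,"wy":0,"wz":0},
    {"dx":-7.7,"dy":8.0,"dz":0,"wx":0,"wy":0,"wz":0},
    {"dx":-10.0,"dy":9.5,"dz":0,"wx":0,"wy":0,"wz":0},
    {"dx":-12.5,"dy":10.9,"dz":0,"wx":0,"wy":0,"wz":0},
    {"dx":-15.1,"dy":12.0,"dz":0,"wx":0,"wy":0,"wz":0},
    {"dx":-17.7,"dy":12.9,"dz":0,"wx":0,"wy":0,"wz":0},
    {"dx":-20.4,"dy":13.5,"dz":0,"wx":0,"wy":0,"wz":0},
    {"dx":-23.2,"dy":13.9,"dz":0,"wx":0,"wy":0,"wz":0},
    {"dx":-26.0,"dy":14.1,"dz":0,"wx":0,"wy":0,"wz":0},
    {"dx":-28.8,"dy":14.0,"dz":0,"wx":0,"wy":0,"wz":0},
  ],
)

```text
clock: 11.73
tcp_pos: [0.4896, -0.1621, 0.1535]
tool_rot: [-0.052, 0.999, 0.0, -0.002]
wrist_force: [-2.4, -4.2, -0.6]
opening: 0.0289
gripper_force: 113.4
```

Request:
drive_tool(
  motion=[
    {"dx":-2.8,"dy":-0.3,"dz":0,"wx":0,"wy":0,"wz":0},
    {"dx":-5.5,"dy":-0.9,"dz":0,"wx":0,"wy":0,"wz":0},
    {"dx":-8.2,"dy":-1.7,"dz":0,"wx":0,"wy":0,"wz":0},
    {"dx":-10.8,"dy":-2.7,"dz":0,"wx":0,"wy":0,"wz":0},
    {"dx":-13.3,"dy":-3.9,"dz":0,"wx":0,"wy":0,"wz":0},
    {"dx":-15.7,"dy":-5.4,"dz":0,"wx":0,"wy":0,"wz":0},
    {"dx":-17.9,"dy":-7.1,"dz":0,"wx":0,"wy":0,"wz":0},
    {"dx":-20.0,"dy":-8.9,"dz":0,"wx":0,"wy":0,"wz":0},
    {"dx":-21.9,"dy":-10.9,"dz":0,"wx":0,"wy":0,"wz":0},
    {"dx":-23.7,"dy":-13.1,"dz":0,"wx":0,"wy":0,"wz":0},
    {"dx":-25.2,"dy":-15.4,"dz":0,"wx":0,"wy":0,"wz":0},
    {"dx":-26.5,"dy":-17.9,"dz":0,"wx":0,"wy":0,"wz":0},
  ],
)

```text
clock: 12.73
tcp_pos: [0.5181, -0.1766, 0.1536]
tool_rot: [-0.052, 0.999, 0.001, -0.001]
wrist_force: [-4.5, -0.2, 0.5]
opening: 0.0287
gripper_force: 113.4
```

Request:
drive_tool(
  motion=[
    {"dx":-0.6,"dy":-1.4,"dz":0,"wx":0,"wy":0,"wz":0},
    {"dx":-1.1,"dy":-2.6,"dz":0,"wx":0,"wy":0,"wz":0},
    {"dx":-1.1,"dy":-2.6,"dz":0,"wx":0,"wy":0,"wz":0},
    {"dx":-1.1,"dy":-2.6,"dz":0,"wx":0,"wy":0,"wz":0},
    {"dx":-1.1,"dy":-2.6,"dz":0,"wx":0,"wy":0,"wz":0},
  ],
)

```text
clock: 13.15
tcp_pos: [0.5201, -0.1799, 0.1542]
tool_rot: [-0.052, 0.999, -0.0, 0.0]
wrist_force: [-3.5, 0.3, -0.0]
opening: 0.0288
gripper_force: 113.3
```

```bash
python3 chk.py;python3 - <<'E'
from m import *
f=grab('wrist','w6.png');s=robot.observe();c=s['tcp_pos'];w=cloud(f);k=np.hypot(w[...,0]-c[0],w[...,1]-c[1])<.045
G=w[k&(abs(w[...,2]-.1015)<.008)];st('guardtop',G); st('handle',w[k&yel(f['frame'])&(w[...,2]>.11)])
A=np.c_[G[:,:2]-c[:2],np.ones(len(G))];print('guard slope',np.linalg.lstsq(A,G[:,2],rcond=None)[0])
E
```

```text
13.15 r 0.03176064354928861 theta 6.8948283589321235 z 0.15423052724628034 F [-3.49819002  0.28104099 -0.03055067] 0.028797576502582946
guardtop 6399 [ 0.5044 -0.1824  0.1028] [ 0.4896 -0.2091  0.1001] [ 0.5267 -0.1511  0.1043]
handle 11056 [ 0.5072 -0.1814  0.1692] [ 0.5043 -0.1946  0.1161] [ 0.5319 -0.1674  0.1734]
guard slope [ 0.01436479 -0.00017096  0.1029922 ]
```

The full circle is done, ending just past the mark with steady contact. Lifting off and heading back to the rack.

Request:
drive_tool(
  motion=[
    {"dx":0,"dy":0,"dz":-8,"wx":0,"wy":0,"wz":0},
    {"dx":0,"dy":0,"dz":-25,"wx":0,"wy":0,"wz":0},
    {"dx":0,"dy":0,"dz":-50,"wx":0,"wy":0,"wz":0},
    {"dx":0,"dy":0,"dz":-75,"wx":0,"wy":0,"wz":0},
    {"dx":0,"dy":0,"dz":-100,"wx":0,"wy":0,"wz":0},
    {"dx":0,"dy":0,"dz":-125,"wx":0,"wy":0,"wz":0},
    {"dx":0,"dy":0,"dz":-140,"wx":0,"wy":0,"wz":0},
    {"dx":0,"dy":0,"dz":-146,"wx":0,"wy":0,"wz":0},
    {"dx":0,"dy":0,"dz":-146,"wx":0,"wy":0,"wz":0},
  ],
)

```text
clock: 13.95
tcp_pos: [0.5214, -0.1799, 0.3026]
tool_rot: [-0.052, 0.999, -0.001, 0.003]
wrist_force: [0.5, -0.3, -3.2]
opening: 0.029
gripper_force: 113.1
```

```bash
python3 go.py .4943 .2338 .30 96
```

```text
t 13.95 tcp [ 0.5214 -0.1799  0.3026] d mm [-16.2 414.3   1.8] w deg [-0.13  0.35 -0.01] F [ 0.53 -0.27 -3.22] open 0.029
```

Request:
drive_tool(
  motion=[
    {"dx":0,"dy":15,"dz":0,"wx":0,"wy":0,"wz":0},
    {"dx":-2,"dy":46,"dz":0,"wx":0,"wy":0,"wz":0},
    {"dx":-4,"dy":84,"dz":0,"wx":0,"wy":0,"wz":0},
    {"dx":-6,"dy":123,"dz":0,"wx":0,"wy":0,"wz":0},
    {"dx":-8,"dy":162,"dz":0,"wx":0,"wy":0,"wz":0},
    {"dx":-10,"dy":202,"dz":0,"wx":0,"wy":0,"wz":0},
    {"dx":-12,"dy":242,"dz":0,"wx":0,"wy":0,"wz":0},
    {"dx":-14,"dy":282,"dz":0,"wx":0,"wy":0,"wz":0},
    {"dx":-15,"dy":322,"dz":0,"wx":0,"wy":0,"wz":0},
    {"dx":-16,"dy":360,"dz":0,"wx":0,"wy":0,"wz":0},
    {"dx":-16,"dy":392,"dz":0,"wx":0,"wy":0,"wz":0},
    {"dx":-16,"dy":414,"dz":0,"wx":0,"wy":0,"wz":0},
  ],
)

```text
clock: 14.95
tcp_pos: [0.4909, 0.2375, 0.2976]
tool_rot: [-0.054, 0.999, 0.001, -0.002]
wrist_force: [0.9, 0.2, -3.1]
opening: 0.0285
gripper_force: 113.4
```

Request:
drive_tool(
  motion=[
    {"dx":0,"dy":0,"dz":0,"wx":0,"wy":0,"wz":0},
    {"dx":0,"dy":0,"dz":0,"wx":0,"wy":0,"wz":0},
    {"dx":0,"dy":0,"dz":0,"wx":0,"wy":0,"wz":0},
    {"dx":0,"dy":0,"dz":0,"wx":0,"wy":0,"wz":0},
  ],
)

```text
clock: 15.28
tcp_pos: [0.4927, 0.2328, 0.2992]
tool_rot: [-0.051, 0.999, -0.0, -0.001]
wrist_force: [0.2, -0.5, -3.6]
opening: 0.0287
gripper_force: 113.6
```

```bash
python3 - <<'E'
from m import *
P=[];f=grab('side','s7.png')
for i in range(6): P.append(robot.observe()['tcp_pos']); W=grab('wrist')
c=np.mean(P,0);print('tcp mean',c)
w=cloud(f);k=np.hypot(w[...,0]-c[0],w[...,1]-c[1])<.045
for lo,hi in ((.17,.192),(.192,.205),(.24,.252)): st((lo,hi),w[k&(w[...,2]>lo)&(w[...,2]<hi)])
w=cloud(W);k=np.hypot(w[...,0]-c[0],w[...,1]-c[1])<.045
G=w[k&(abs(w[...,2]-.2475)<.008)];st('guard',G);A=np.c_[G[:,:2]-c[:2],np.ones(len(G))];print('guard slope',np.linalg.lstsq(A,G[:,2],rcond=None)[0])
st('handle',w[k&yel(W['frame'])&(w[...,2]>.25)])
E
python3 go.py .4943 .2338 .151 96
```

```text
tcp mean [0.4930374  0.23272998 0.29999282]
(0.17, 0.192) 5 [0.4948 0.2245 0.1911] [0.4911 0.2199 0.1838] [0.5013 0.2267 0.1913]
(0.192, 0.205) 120 [0.4954 0.2266 0.198 ] [0.4791 0.2166 0.1939] [0.5052 0.2441 0.2021]
(0.24, 0.252) 425 [0.5006 0.2185 0.2462] [0.4639 0.2001 0.2411] [0.522  0.2549 0.2503]
guard 6383 [0.4776 0.2306 0.2488] [0.4628 0.2037 0.2461] [0.4997 0.2619 0.2502]
guard slope [0.01789024 0.0004867  0.24899993]
handle 11098 [0.4802 0.2315 0.315 ] [0.4775 0.2183 0.2604] [0.5048 0.2455 0.3194]
t 15.6333 tcp [0.493  0.2331 0.3003] d mm [ -1.3   0.6 149.3] w deg [ 0.01  0.02 -0.1 ] F [ 0.05  0.17 -4.05] open 0.029
```

Request:
drive_tool(
  motion=[
    {"dx":-1.2,"dy":0.7,"dz":12,"wx":0,"wy":0,"wz":0},
    {"dx":-1.2,"dy":0.7,"dz":30,"wx":0,"wy":0,"wz":0},
    {"dx":-1.2,"dy":0.7,"dz":50,"wx":0,"wy":0,"wz":0},
    {"dx":-1.2,"dy":0.7,"dz":70,"wx":0,"wy":0,"wz":0},
    {"dx":-1.2,"dy":0.7,"dz":90,"wx":0,"wy":0,"wz":0},
    {"dx":-1.2,"dy":0.7,"dz":108,"wx":0,"wy":0,"wz":0},
    {"dx":-1.2,"dy":0.7,"dz":122,"wx":0,"wy":0,"wz":0},
    {"dx":-1.2,"dy":0.7,"dz":133,"wx":0,"wy":0,"wz":0},
    {"dx":-1.2,"dy":0.7,"dz":140,"wx":0,"wy":0,"wz":0},
    {"dx":-1.2,"dy":0.7,"dz":144,"wx":0,"wy":0,"wz":0},
    {"dx":-1.2,"dy":0.7,"dz":146,"wx":0,"wy":0,"wz":0},
    {"dx":-1.2,"dy":0.7,"dz":146,"wx":0,"wy":0,"wz":0},
  ],
)

```text
clock: 16.63
tcp_pos: [0.4942, 0.2345, 0.1543]
tool_rot: [-0.052, 0.999, 0.0, 0.0]
wrist_force: [-0.1, 0.4, -3.3]
opening: 0.0287
gripper_force: 113.6
```

Request:
drive_tool(
  motion=[
    {"dx":0,"dy":0,"dz":0.5,"wx":0,"wy":0,"wz":0},
    {"dx":0,"dy":0,"dz":1,"wx":0,"wy":0,"wz":0},
    {"dx":0,"dy":0,"dz":1,"wx":0,"wy":0,"wz":0},
    {"dx":0,"dy":0,"dz":1,"wx":0,"wy":0,"wz":0},
  ],
)

```text
clock: 16.97
tcp_pos: [0.4943, 0.2345, 0.1537]
tool_rot: [-0.052, 0.999, 0.0, 0.001]
wrist_force: [-0.0, -0.6, -2.0]
opening: 0.0285
gripper_force: 113.6
```

```bash
python3 - <<'E'
from m import *
W=grab('wrist');s=robot.observe();c=s['tcp_pos'];print(c,s['wrist_force'])
w=cloud(W);k=np.hypot(w[...,0]-c[0],w[...,1]-c[1])<.045
G=w[k&(abs(w[...,2]-.1025)<.004)];st('guard',G)
st('handle',w[k&yel(W['frame'])&(w[...,2]>.11)])
E
```

```text
[0.49419915 0.23445158 0.15358306] [-0.41544111 -0.08445972 -3.18045546]
guard 6120 [0.4789 0.2321 0.1022] [0.4643 0.2052 0.1008] [0.501  0.2635 0.1034]
handle 11142 [0.4814 0.2331 0.1686] [0.4786 0.2198 0.1163] [0.5061 0.2472 0.1728]
```

Still hanging about 1 mm above its seat. Lowering a little more.

Request:
drive_tool(
  motion=[
    {"dx":0,"dy":0,"dz":0.7,"wx":0,"wy":0,"wz":0},
    {"dx":0,"dy":0,"dz":1.3,"wx":0,"wy":0,"wz":0},
    {"dx":0,"dy":0,"dz":1.3,"wx":0,"wy":0,"wz":0},
    {"dx":0,"dy":0,"dz":1.3,"wx":0,"wy":0,"wz":0},
  ],
)

```text
clock: 17.35
tcp_pos: [0.4942, 0.2345, 0.153]
tool_rot: [-0.052, 0.999, 0.0, 0.001]
wrist_force: [-2.9, -0.1, 4.2]
opening: 0.0291
gripper_force: 114.2
```

Seated: the force has turned upward. Releasing.

Request:
drive_tool(
  motion=[
    {"dx":0,"dy":0,"dz":0,"wx":0,"wy":0,"wz":0},
    {"dx":0,"dy":0,"dz":0,"wx":0,"wy":0,"wz":0},
    {"dx":0,"dy":0,"dz":0,"wx":0,"wy":0,"wz":0},
    {"dx":0,"dy":0,"dz":0,"wx":0,"wy":0,"wz":0},
    {"dx":0,"dy":0,"dz":0,"wx":0,"wy":0,"wz":0},
    {"dx":0,"dy":0,"dz":0,"wx":0,"wy":0,"wz":0},
    {"dx":0,"dy":0,"dz":0,"wx":0,"wy":0,"wz":0},
    {"dx":0,"dy":0,"dz":0,"wx":0,"wy":0,"wz":0},
  ],
  hand=1,
  grip_force=20,
)

```text
clock: 18.02
tcp_pos: [0.494, 0.2344, 0.1518]
tool_rot: [-0.052, 0.999, 0.0, 0.0]
wrist_force: [-0.0, 0.7, -0.5]
opening: 0.0854
gripper_force: 0.0
```

Request:
drive_tool(
  motion=[
    {"dx":0,"dy":0,"dz":-10,"wx":0,"wy":0,"wz":0},
    {"dx":0,"dy":0,"dz":-25,"wx":0,"wy":0,"wz":0},
    {"dx":0,"dy":0,"dz":-50,"wx":0,"wy":0,"wz":0},
    {"dx":0,"dy":0,"dz":-75,"wx":0,"wy":0,"wz":0},
    {"dx":0,"dy":0,"dz":-100,"wx":0,"wy":0,"wz":0},
    {"dx":0,"dy":0,"dz":-125,"wx":0,"wy":0,"wz":0},
    {"dx":0,"dy":0,"dz":-145,"wx":0,"wy":0,"wz":0},
    {"dx":0,"dy":0,"dz":-150,"wx":0,"wy":0,"wz":0},
    {"dx":0,"dy":0,"dz":-150,"wx":0,"wy":0,"wz":0},
  ],
)

```text
clock: 18.77
tcp_pos: [0.4947, 0.2346, 0.3047]
tool_rot: [-0.052, 0.999, 0.001, 0.003]
wrist_force: [0.6, -0.7, 0.6]
opening: 0.0853
gripper_force: 0.0
```

```bash
python3 look.py; cp pics/w2.png pics/w9.png; python3 go.py .494 .233 .3 96
```

```text
htop 1288 [0.4907 0.2337 0.1711] [0.4798 0.2202 0.1677] [0.5078 0.248  0.1726]
((494.2553405761719, 234.09681701660156), (29.627628326416016, 29.10968589782715), 7.365150451660156)
rack 18860 [0.4557 0.2302 0.0955] [0.3621 0.1866 0.0941] [0.6164 0.2818 0.097 ]
19 [0.08290476 0.15027297]
19 [0.08282321 0.23863666]
t 18.8167 tcp [0.4942 0.2344 0.3025] d mm [ 0.3 -1.4  2.5] w deg [ 0.02  0.09 -0.05] F [ 0.14 -0.59 -1.42] open 0.0855
```

View pics/w9.png

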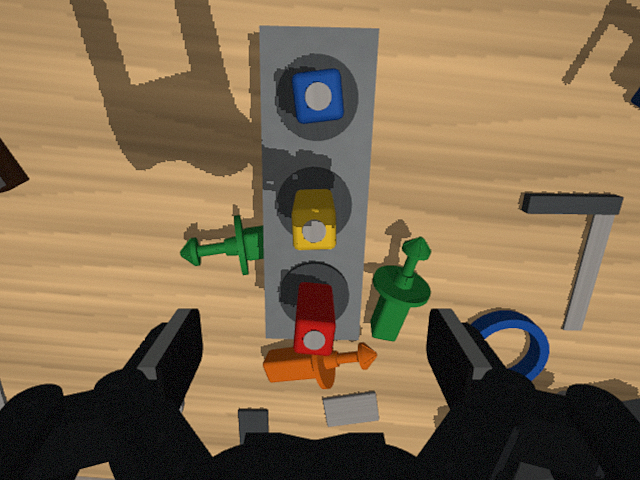

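The yellow tool at (314,225) is back in the middle hole, seated within 1 mm of where it started. Blue and red are undisturbed, and the gripper is clear.

```bash
python3 -c "
from station import robot
print(robot.sign_off())"
```

```text
the job is handed in; nothing more can be done
None
```

I ran the yellow deburring tool one full clockwise circle around the hole edge from the mark, with steady contact at every check. It is back upright and released in its own rack hole, within about 1 mm of where it started; blue and red were left alone, and the job is handed in (no verdict was returned).

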